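# Latch the packed transit case

## Robot

A 6-joint arm with a two-finger parallel gripper is mounted at the origin on the work surface. World frame = base frame: x ahead of the robot, y to its left, z up, the work surface at z = 0. Lengths are in m, angles in rad, forces in N, time in s.
With the tool pointing down it reaches from about 0.375 to 0.925 m from the base axis. Payload 5.7 kg.
Tool frame: the origin (TCP) lies midway between the tips of the shut fingers; the grasp point (between the pads) lies 19 mm behind it (env.hold_point_z is the distance from the TCP to the grasp point, in m); z points along the fingers, y is the direction in which the jaws open and shut (so a half turn about z gives the same grasp; the last joint's range is limited). The gripper opens to 85 mm and grips with 20 to 120 N. Pads are 22 mm wide; open, the fingers measure 114 mm over their backs; the gripper's body (76 mm by 85 mm) begins 54 mm behind the grasp point. The pads swing forward as they close: fully open they stand 13 mm farther back than shut.
Start: joints at [1.185, 0.359, 1.51, -0, 1.272, -0.115], TCP at [0.16, 0.578, 0.231] pointing down, gripper open.
Joint ranges: [-2.97, 2.97], [-1.01, 2.36], [0.21, 2.38], [-0.96, 4.11], [0.2, 2.71], [-2.98, 2.98]. Speed limits (rad/s): [2.39, 2.39, 3.14, 3.14, 3.14, 3.14].

## Interface

Orientations are given as a unit quaternion [w, x, y, z].
In Python, from station import env gives the robot as it stands.
- The arm moves only by the shell command python3 -m pendant 'ROWS' [FORCE]. ROWS is JSON, a list of rows, each a list of 7 numbers: the turn, a rotation vector about the tool's x, y, z in degrees, then the shift along the tool's x, y, z in m, then the gripper command: -1 is fully open, 1 is shut, values between are in proportion. A call has exactly 8 rows; each row is the pose to reach, as a shift and turn from the pose measured when the call began, along the tool's axes at that moment; what a row does not reach only later rows make up. A row lasts 1/10 s, in which the tool goes at most 50 mm and 8.59 degrees, less where a joint would pass 70% of its speed; a pose out of reach is approached as far as the arm can. A call with a gripper value outside its range is refused whole. The fingers move at their own pace and stop on an object; FORCE is the grip in N (left out, the last holds). Time passes only in rows, so rows that repeat a pose let the fingers close, or fill a call up. It gives the time, the measured TCP pose, the force and the opening at its end, in the units of the state.
- env.get_obs(): the state, without advancing time (a new reading comes with each control period).
- env.snapshot(name): name is "scene" or "top" or "wrist"; returns the picture (420x560x3 uint8, blue, green, red); there is no depth.
- env.camera_model(name): a dict with "fx", "fy", "cx", "cy" (pixels), "origin" and "rotation" of the camera in the world; the wrist camera has in their place "hand_eye" (4x4, takes a point from camera to tool coordinates, whose origin is the TCP and whose axes are the flange's). Camera axes: x right, y down, z forward; pixel columns grow to the right and rows downward; lengths in m; the calibration is good to about 2 mm. A picture is of the moment at which its call begins: read the wrist's pose just before it. camera_model takes no time and is no camera call.
- env.sign_off(): hands the job in, once; it reports no verdict.
The state is a dict: "t": time; "joint_pos": joint angles; "joint_vel": joint speeds; "joint_efforts": joint torques, N m; "ee_pos": TCP position; "eef_rot": TCP orientation; "contact_force": force on the tool from outside, world axes, zero at the start; "moment": the same for the moment, N m; "gripper_width": opening from 0.0 (shut) to 1.0 (fully open).
Only numpy, scipy, OpenCV 4.12 (cv2) and the standard library are available. Lean on these libraries where they do the work, as an engineer would, in place of code of your own. Each camera call takes 0.05 s, during which the arm holds its last target.

## Task

The long plywood transit case is packed and ready to go out: swing its raised latch claw down so that it hooks over the keeper bar on the lid, then push the lever over centre until it lies flat and the latch is drawn tight. Leave the latch of the shorter case open, it still has to be packed.

Things in the scene. Friction and masses are not known exactly. Their poses are not given: they have to be found in the camera images.
- keeper_bar (a point): Centre of the LONG case's steel keeper bar, 8 mm thick, 30 mm long, on its lid, 143.5 mm above the table; sprung, gives up to 4 mm. Axes: z up, y along the bar, x from lever to bar (away from robot, within 0.25 rad). The lever's fixed pivot: x -65, y 0, z +10.5 mm. Cases: fixed plywood boxes 184 mm wide, 130 high, 340 (long) or 250 mm long, left or right; loose things lie on the lids' far parts.
- claw_end (a point): On the LONG case's claw: upper face, 13 mm from its end. End plate 40 mm wide, 4 thick; under it a lip 12 mm deep, 2 mm further out, drops behind the bar. x along the claw, z out of this face. Hinge pin: 84 mm back, 2 mm under the face, on the lever 20 mm from its pivot, 12 deg towards shut. Starts 45-70 deg above level, held by friction (<1 N); hooked, it is 0 to 10 mm above the bar's centre.
- lever_tip (a point): Near the end of the LONG case's lever, a steel plate 25 mm wide, 6 thick, 64 long from its pivot: 60 mm out, on the face towards the keeper (3 mm out; upper face when shut). x along lever, z out of the opposite face. Starts 70-90 deg above level on the keeper's side; swings over, away from it, till level, 125 mm behind and 13 mm above the bar. Stays where left; 2 to 4 N at the tip moves it.
- other_claw_end (a point): The same point on the claw of the SHORT case (250 mm long), whose latch is just the same and stands open too: leave it as it is.

How it is judged:
By the outcome, as a careful person would: the job done as asked, in the order asked, and still so for the second after the job is handed in, with the robot touching nothing.
It also fails if it takes over 38 s, if anything falls off the work surface, if the arm or the gripper's body presses on something with over 40 N, if the wrist force passes 120 N, or if a joint passes its speed limit or range.

## Working session

There is one attempt and no reset: what is moved stays moved. The work goes in short steps, Python scripts to look and compute and a shell command to move; the robot and the scene stay as the last step left them, time stands still between calls to the robot, and variables do not carry over. Pictures are saved under pics/ and viewed, and the job is handed in when it is done.

```bash
ls; mkdir -p pics
python3 - <<'E'
from station import env
import cv2,json
o=env.get_obs();print({k:(v if not hasattr(v,'tolist') else v.tolist()) for k,v in o.items()})
for n in ("scene","top","wrist"):
    im=env.snapshot(n);cv2.imwrite(f"pics/{n}0.png",im)
    print(n,env.camera_model(n))
E
```

```text
pics
{'t': 0.0, 'joint_pos': [1.1848974184822074, 0.3594956984895526, 1.5114641252431693, 4.648437361214831e-05, 1.2724799465534946, -0.11510157505625197], 'joint_vel': [0.0009693392642906437, -0.00012697418527438686, 0.00017339686152179312, 1.030461273295994e-05, 0.0011849865178764835, -0.0006761936102053873], 'joint_efforts': [-0.00039438084968423937, -52.76163697242737, -27.86256194114685, -0.00037344854717957787, 0.012943486799485981, -9.847755677583336e-06], 'ee_pos': [0.16023128230269942, 0.5774948853579008, 0.23044705839224644], 'eef_rot': [-0.00025045570838653044, 0.13499207093716822, 0.9908462480784094, -0.0008892271766832922], 'contact_force': [-0.03728599738037025, 0.21966439245216235, -0.019643986967165905], 'moment': [-0.006862845414968334, 0.02802038154875794, -0.017105211796166496], 'gripper_width': 1.0014897867546628}
scene {'fx': 419.4561461279558, 'fy': 419.4561461279558, 'cx': 281.99469066709787, 'cy': 209.5123126137545, 'origin': array([ 0.94499234, -0.18142037,  0.70249647]), 'rotation': array([-0.29779948,  0.78408735,  0.50608237, -0.20100528])}
top {'fx': 475.37563800679135, 'fy': 475.37563800679135, 'cx': 278.4437827464622, 'cy': 206.91235746983682, 'origin': array([ 0.38958734, -0.01244021,  1.12423035]), 'rotation': array([ 0.06349187, -0.70194532,  0.70757664, -0.05076268])}
wrist {'fx': 324.3338549837384, 'fy': 324.3338549837384, 'cx': 286.47398911411875, 'cy': 209.6937527010598, 'hand_eye': array([[-8.48642654e-04, -9.53959731e-01, -2.99933510e-01,
         7.75437440e-02],
       [ 9.99999354e-01, -1.03619032e-03,  4.66242462e-04,
         1.07111936e-03],
       [-7.55564735e-04, -2.99932921e-01,  9.53959995e-01,
        -1.42137867e-01],
       [ 0.00000000e+00,  0.00000000e+00,  0.00000000e+00,
         1.00000000e+00]])}
```

View pics/scene0.png

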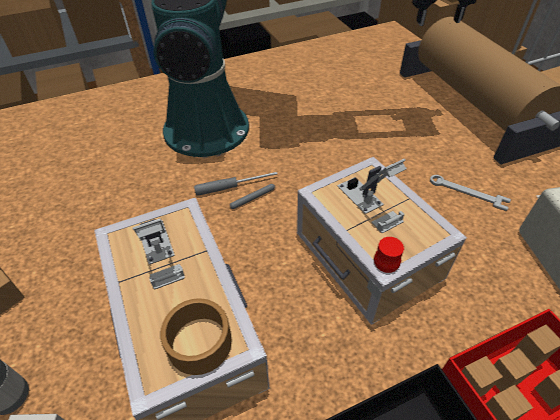

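View pics/top0.png

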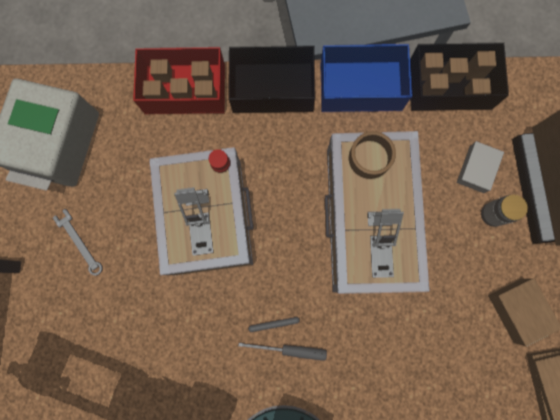

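View pics/wrist0.png

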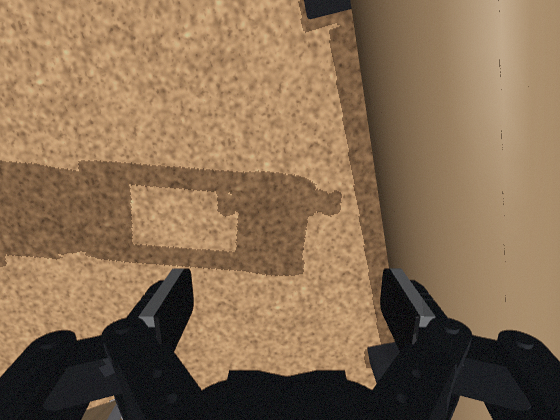

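```bash
cat > h.py <<'E'
import numpy as np,cv2
from scipy.spatial.transform import Rotation as R
from station import env
def q2R(q): return R.from_quat([q[1],q[2],q[3],q[0]]).as_matrix()
def cam(n,obs=None):
    m=env.camera_model(n);K=np.array([[m['fx'],0,m['cx']],[0,m['fy'],m['cy']],[0,0,1]])
    if n=='wrist':
        o=obs or env.get_obs();H=np.eye(4);H[:3,:3]=q2R(o['eef_rot']);H[:3,3]=o['ee_pos'];T=H@m['hand_eye'];return K,T[:3,:3],T[:3,3]
    return K,q2R(m['rotation']),np.array(m['origin'])
def ray(c,uv):
    K,Rm,o=c;d=Rm@np.linalg.solve(K,[uv[0],uv[1],1]);return o,d/np.linalg.norm(d)
def onz(c,uv,z):
    o,d=ray(c,uv);return o+d*(z-o[2])/d[2]
def onplane(c,uv,p,n):
    o,d=ray(c,uv);return o+d*np.dot(n,np.array(p)-o)/np.dot(n,d)
def tri(c1,u1,c2,u2):
    o1,d1=ray(c1,u1);o2,d2=ray(c2,u2);A=np.c_[d1,-d2];s=np.linalg.lstsq(A,o2-o1,rcond=None)[0]
    a=o1+s[0]*d1;b=o2+s[1]*d2;return (a+b)/2,np.linalg.norm(a-b)
def proj(c,p):
    K,Rm,o=c;q=K@(Rm.T@(np.array(p)-o));return q[:2]/q[2]
E
python3 - <<'E'
from h import *
t=cv2.imread('pics/top0.png');s=cv2.imread('pics/scene0.png')
cv2.imwrite('pics/tc.png',cv2.resize(t[190:290,340:440],(600,600),interpolation=cv2.INTER_CUBIC))
cv2.imwrite('pics/sc.png',cv2.resize(s[200:300,110:210],(600,600),interpolation=cv2.INTER_CUBIC))
T=cam('top');S=cam('scene')
print(proj(T,[0,0,0]),proj(S,[0,0,0]))
for uv in [(333,134),(417,132),(427,291),(335,291)]: print(onz(T,uv,.13).round(3))
E
```

```text
[283.43099604 463.74882266] [205.80602028 128.59788748]
[ 0.711 -0.114  0.13 ]
[ 0.713 -0.296  0.13 ]
[ 0.375 -0.298  0.13 ]
[ 0.376 -0.11   0.13 ]
```

View pics/tc.png

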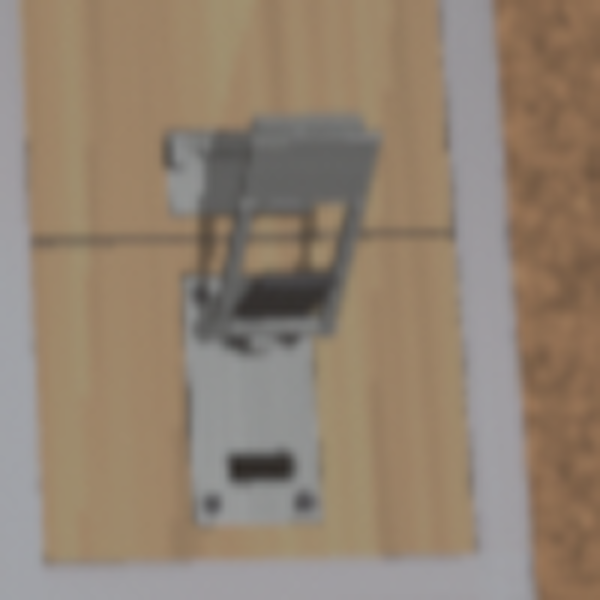

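View pics/sc.png

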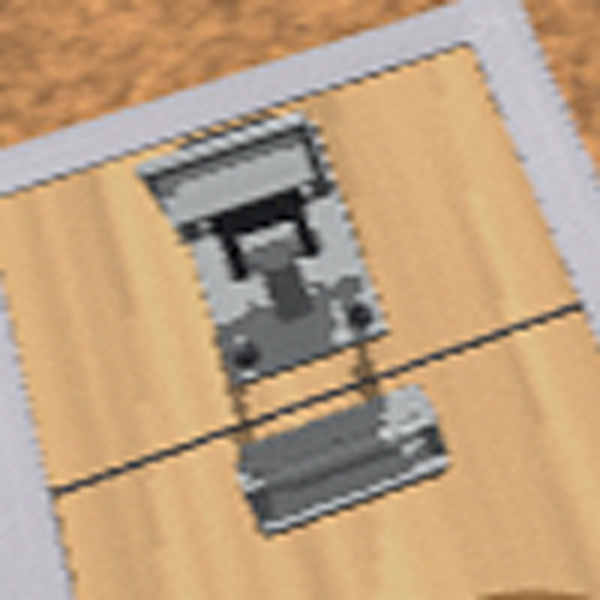

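Run:
```python
from h import *
T=cam('top');S=cam('scene')
f=lambda x,y:(x/6+340-.4,y/6+190-.4); g=lambda x,y:(x/6+110-.4,y/6+200-.4)
for n,p in dict(pl_tl=(185,275),pl_bl=(195,522),pl_br=(320,520),keeperL_near=(168,215),keeperL_far=(168,130)).items(): print(n,onz(T,f(*p),.133).round(4))
for n,p in dict(kn1=(240,460),kn2=(430,385),kf1=(265,530),kf2=(445,465)).items(): print(n,onz(S,g(*p),.14).round(4))
# claw end plate corners: top far edge (250,118)-(375,130); scene corners (140,170),(305,115)
for a,b in (((250,118),(140,170)),((380,133),(305,115))): print(tri(T,f(*a),S,g(*b)))
for a,b in (((250,118),(305,115)),((380,133),(140,170))): print(tri(T,f(*a),S,g(*b)))
import numpy as np
o=env.get_obs();print(q2R(o['eef_rot']).round(3))
```

```text
pl_tl [ 0.4894 -0.1865  0.133 ]
pl_bl [ 0.4044 -0.1867  0.133 ]
pl_br [ 0.4048 -0.2294  0.133 ]
keeperL_near [ 0.5104 -0.1814  0.133 ]
keeperL_far [ 0.5404 -0.1825  0.133 ]
kn1 [ 0.52   -0.2308  0.14  ]
kn2 [ 0.5175 -0.1786  0.14  ]
kf1 [ 0.5441 -0.2295  0.14  ]
kf2 [ 0.5441 -0.1817  0.14  ]
(array([ 0.5239327 , -0.20591186,  0.25617633]), np.float64(0.03809308429486301))
(array([ 0.52163644, -0.204173  ,  0.26767806]), np.float64(0.03780281812724294))
(array([ 0.52412241, -0.18572837,  0.2622486 ]), np.float64(0.0007522297676710028))
(array([ 0.51995144, -0.22524618,  0.25746071]), np.float64(0.0009589478121403343))
[[-0.964  0.267 -0.001]
 [ 0.267  0.964 -0.001]
 [ 0.    -0.001 -1.   ]]
```

```bash
python3 -m pendant '[[0,0,0,0,0,-0.05,1],[0,0,-5,-0.036,-0.034,-0.1,1],[0,0,-10,-0.073,-0.068,-0.1,1],[0,0,-15.5,-0.11,-0.1,-0.1,1],[0,0,-15.5,-0.146,-0.137,-0.1,1],[0,0,-15.5,-0.182,-0.171,-0.1,1],[0,0,-15.5,-0.218,-0.205,-0.1,1],[0,0,-15.5,-0.255,-0.24,-0.1,1]]' 40
```

```text
t: 0.95
ee_pos: [0.3338, 0.2904, 0.3309]
eef_rot: [-0.0, -0.0, 1.0, -0.001]
contact_force: [1.1, 0.4, 0.7]
gripper_width: -0.001
```

```bash
python3 -m pendant '[[0,0,0,-0.025,-0.042,0,1],[0,0,0,-0.05,-0.085,0,1],[0,0,0,-0.075,-0.127,0,1],[0,0,0,-0.09,-0.174,0,1],[0,0,0,-0.1,-0.223,0,1],[0,0,0,-0.106,-0.272,0,1],[0,0,0,-0.112,-0.321,0,1],[0,0,0,-0.118,-0.37,0,1]]'
python3 -m pendant '[[0,0,0,-0.005,-0.049,0,1],[0,0,0,-0.01,-0.098,0,1],[0,0,0,-0.015,-0.126,0,1],[0,0,0,-0.015,-0.126,0,1],[0,0,0,-0.015,-0.126,0,1],[0,0,0,-0.015,-0.126,0,1],[0,0,0,-0.015,-0.126,0,1],[0,0,0,-0.015,-0.126,0,1]]'
python3 - <<'E'
from h import *
o=env.get_obs();print(o['ee_pos'],o['eef_rot'],o['t'],o['contact_force'])
cv2.imwrite('pics/w1.png',env.snapshot('wrist'))
E
```

```text
t: 1.75
ee_pos: [0.4516, -0.0815, 0.3313]
eef_rot: [-0.0, -0.0, 1.0, -0.001]
contact_force: [1.8, 0.7, -0.0]
gripper_width: -0.003
t: 2.55
ee_pos: [0.4665, -0.2064, 0.3316]
eef_rot: [-0.0, -0.001, 1.0, -0.001]
contact_force: [-0.2, -0.1, 0.8]
gripper_width: -0.003
[ 0.46651396 -0.20636552  0.33155819] [-6.18445660e-05 -8.11939128e-04  9.99999536e-01 -5.15351393e-04] 2.55 [-0.24436249 -0.08981562  0.82920116]
```

View pics/w1.png

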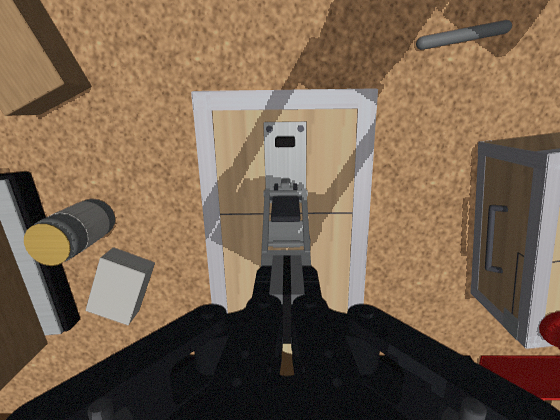

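Run:
```python
from h import *
im=cv2.imread('pics/w1.png')
cv2.imwrite('pics/w1c.png',cv2.resize(im[110:310,190:390],(800,800),interpolation=cv2.INTER_CUBIC)[:600])
W=cam('wrist')
for uv,z in (((263,250),.258),((308,250),.258),((287,188),.15),((286,122),.133),((219,213),.13),((355,213),.13)): print(onz(W,uv,z).round(4))
```

```text
[ 0.4879 -0.2223  0.258 ]
[ 0.4879 -0.1897  0.258 ]
[ 0.4679 -0.2048  0.15  ]
[ 0.4033 -0.2058  0.133 ]
[ 0.5014 -0.2805  0.13  ]
[ 0.5013 -0.1289  0.13  ]
```

View pics/w1c.png

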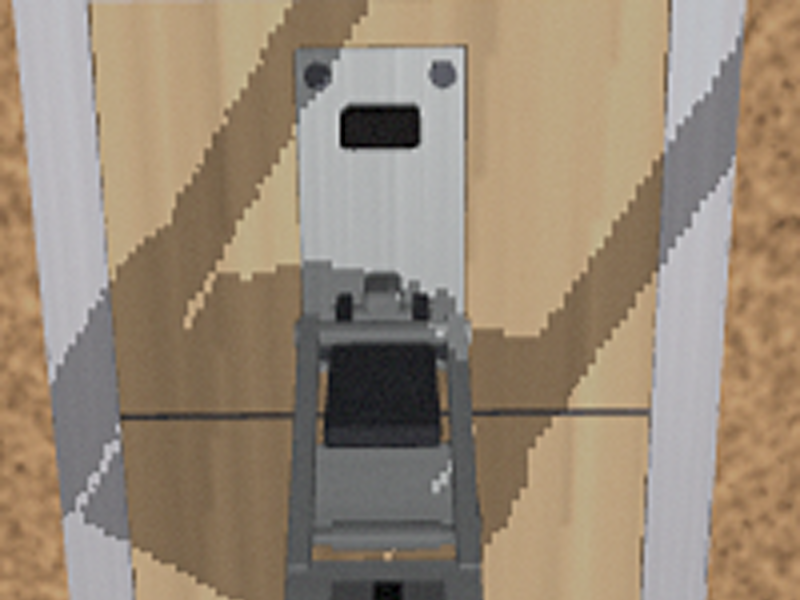

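```bash
python3 -m pendant '[[0,0,0,-0.0135,0,0.0466,1],[0,0,0,-0.0135,0,0.0816,1],[0,0,0,-0.0255,0,0.0866,1],[0,0,0,-0.0385,0,0.0936,1],[0,0,0,-0.0485,0,0.1036,1],[0,0,0,-0.0575,0,0.1146,1],[0,0,0,-0.0645,0,0.1266,1],[0,0,0,-0.0685,0,0.1396,1]]'
python3 - <<'E'
from h import *
a=env.snapshot('scene');cv2.imwrite('pics/s2.png',cv2.resize(a[120:320,60:260],(600,600),interpolation=cv2.INTER_CUBIC))
E
```

```text
t: 3.4
ee_pos: [0.5363, -0.2068, 0.1915]
eef_rot: [0.001, -0.001, 1.0, -0.001]
contact_force: [-0.0, -0.3, 0.6]
gripper_width: 0.002
```

View pics/s2.png

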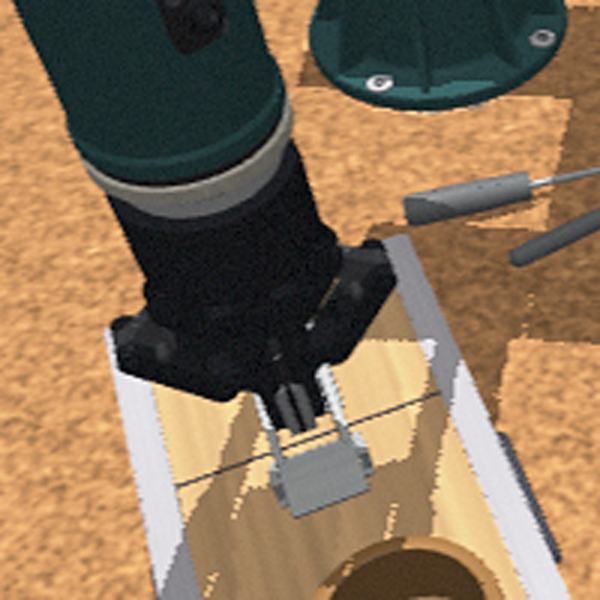

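```bash
python3 -m pendant '[[0,0,0,-0.001,0,0.008,1],[0,0,0,-0.001,0,0.016,1],[0,0,0,-0.001,0,0.024,1],[0,0,0,-0.001,0,0.03,1],[0,0,0,-0.001,0,0.036,1],[0,0,0,-0.001,0,0.039,1],[0,0,0,-0.001,0,0.0405,1],[0,0,0,-0.001,0,0.0405,1]]'
python3 - <<'E'
from h import *
a=env.snapshot('scene');cv2.imwrite('pics/s3.png',cv2.resize(a[120:320,60:260],(600,600),interpolation=cv2.INTER_CUBIC))
E
```

```text
t: 4.25
ee_pos: [0.5363, -0.2063, 0.1521]
eef_rot: [-0.0, -0.001, 1.0, -0.0]
contact_force: [-7.1, 4.2, 28.1]
gripper_width: 0.002
```

View pics/s3.png

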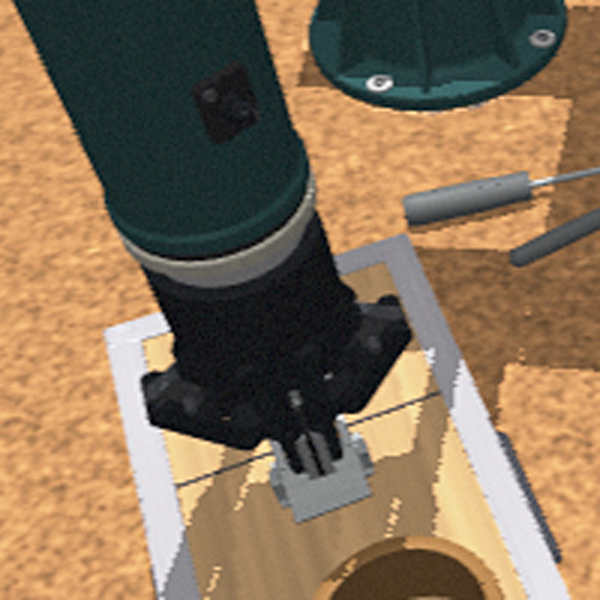

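```bash
python3 -m pendant '[[0,0,0,-0.001,0,-0.03,1],[0,0,0,0,0,-0.052,1],[0,0,0,0.02,0,-0.052,1],[0,0,0,0.03,0,-0.05,1],[0,0,0,0.036,0,-0.05,1],[0,0,0,0.042,0,-0.05,1],[0,0,0,0.048,0,-0.05,1],[0,0,0,0.052,0,-0.05,1]]'
python3 - <<'E'
from h import *
a=env.snapshot('scene');cv2.imwrite('pics/s4.png',cv2.resize(a[120:320,60:260],(600,600),interpolation=cv2.INTER_CUBIC))
cv2.imwrite('pics/w4.png',env.snapshot('wrist'))
E
```

```text
t: 5.1
ee_pos: [0.485, -0.2066, 0.2023]
eef_rot: [0.001, -0.001, 1.0, -0.001]
contact_force: [2.9, -0.1, 1.7]
gripper_width: -0.001
```

View pics/s4.png

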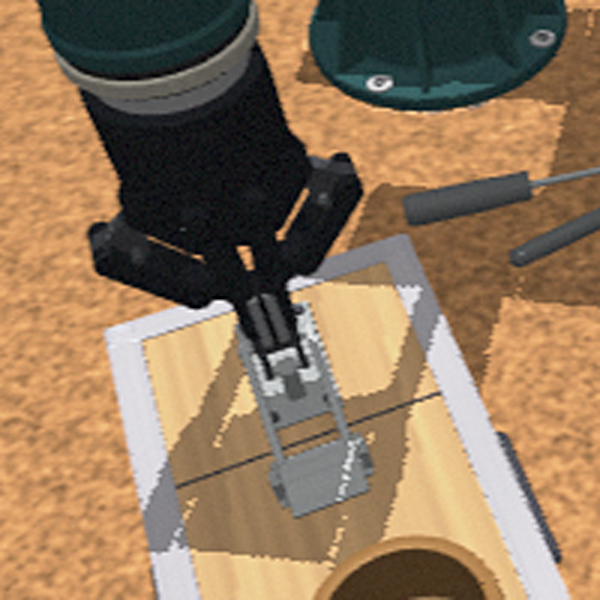

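View pics/w4.png

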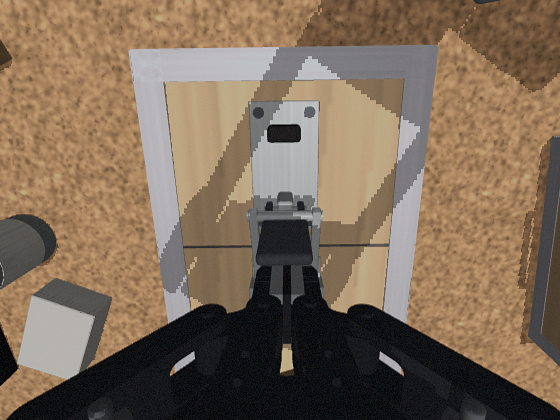

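```bash
python3 -m pendant '[[0,0,0,0.005,0,0,1],[0,0,0,0.010,0,-0.002,1],[0,0,0,0.015,0,-0.002,1],[0,0,0,0.019,0,-0.002,1],[0,0,0,0.023,0,-0.002,1],[0,0,0,0.026,0,-0.001,1],[0,0,0,0.029,0,0,1],[0,0,0,0.032,0,0.001,1]]'
python3 - <<'E'
from h import *
a=env.snapshot('scene');cv2.imwrite('pics/s5.png',cv2.resize(a[120:320,60:260],(600,600),interpolation=cv2.INTER_CUBIC))
cv2.imwrite('pics/w5.png',env.snapshot('wrist'))
E
```

```text
t: 6.0
ee_pos: [0.4522, -0.2067, 0.2012]
eef_rot: [0.0, -0.001, 1.0, -0.001]
contact_force: [3.7, 0.7, 0.7]
gripper_width: 0.004
```

View pics/s5.png

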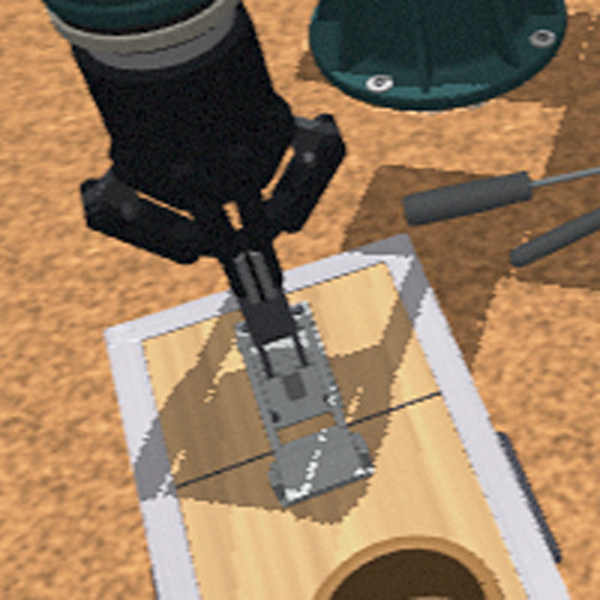

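View pics/w5.png

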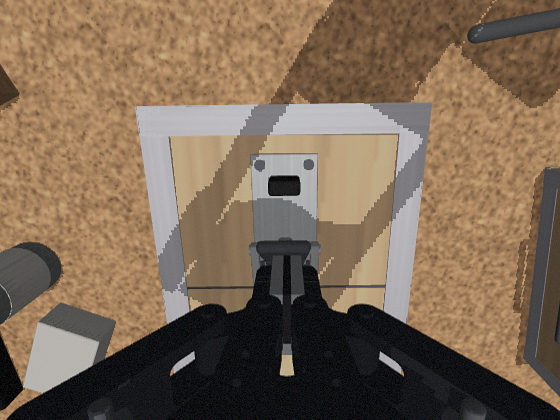

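Run:
```python
from h import *
for i in (3,4,5):
    a=cv2.imread(f'pics/s{i}.png')
    cv2.imwrite(f'pics/z{i}.png',cv2.resize(a[400:540,240:400],(640,560),interpolation=cv2.INTER_CUBIC)) 
b=np.hstack([cv2.imread(f'pics/z{i}.png')[:, :400] for i in (4,5)]);cv2.imwrite('pics/z45.png',b)
S=cam('scene')
for u in ((285,507),(365,472)):
    for z in (.146,.15,.16,.17):print(u,z,onz(S,(u[0]/3+60,u[1]/3+120),z).round(4))
```

```text
(285, 507) 0.146 [ 0.551  -0.2276  0.146 ]
(285, 507) 0.15 [ 0.5539 -0.2273  0.15  ]
(285, 507) 0.16 [ 0.561  -0.2265  0.16  ]
(285, 507) 0.17 [ 0.568  -0.2256  0.17  ]
(365, 472) 0.146 [ 0.5475 -0.1848  0.146 ]
(365, 472) 0.15 [ 0.5503 -0.1847  0.15  ]
(365, 472) 0.16 [ 0.5575 -0.1847  0.16  ]
(365, 472) 0.17 [ 0.5646 -0.1846  0.17  ]
```

View pics/z45.png

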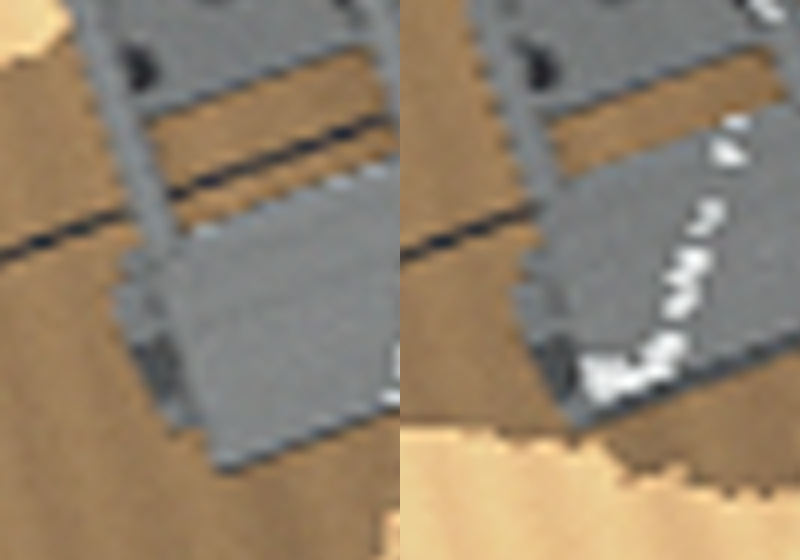

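```bash
python3 -m pendant '[[0,0,0,0.003,0,0.001,1],[0,0,0,0.006,0,0.003,1],[0,0,0,0.009,0,0.005,1],[0,0,0,0.012,0,0.008,1],[0,0,0,0.015,0,0.011,1],[0,0,0,0.018,0,0.0145,1],[0,0,0,0.020,0,0.0176,1],[0,0,0,0.020,0,0.0176,1]]'
python3 - <<'E'
from h import *
a=env.snapshot('scene');cv2.imwrite('pics/s6.png',cv2.resize(a[180:300,110:210],(720,600)[::1] if 0 else (500,600),interpolation=cv2.INTER_CUBIC))
E
```

```text
t: 6.9
ee_pos: [0.4307, -0.2066, 0.1829]
eef_rot: [-0.001, -0.001, 1.0, -0.001]
contact_force: [1.9, -0.2, 0.5]
gripper_width: 0.0
```

View pics/s6.png

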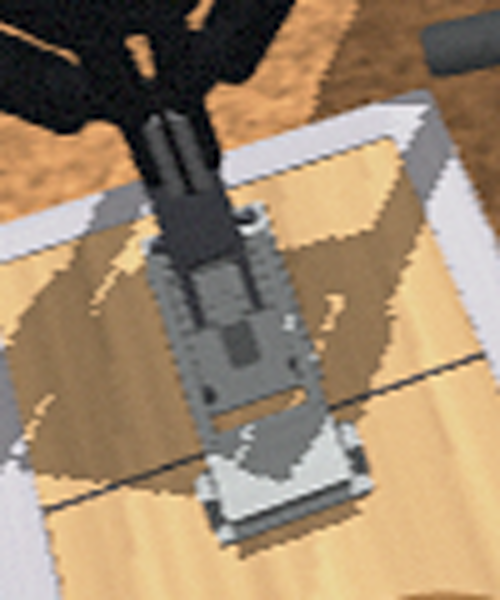

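Run:
```python
from h import *
a=cv2.imread('pics/s6.png')
cv2.imwrite('pics/z6.png',cv2.resize(a[380:580,150:400],(750,600),interpolation=cv2.INTER_CUBIC))
```

```text
(no output)
```

View pics/z6.png

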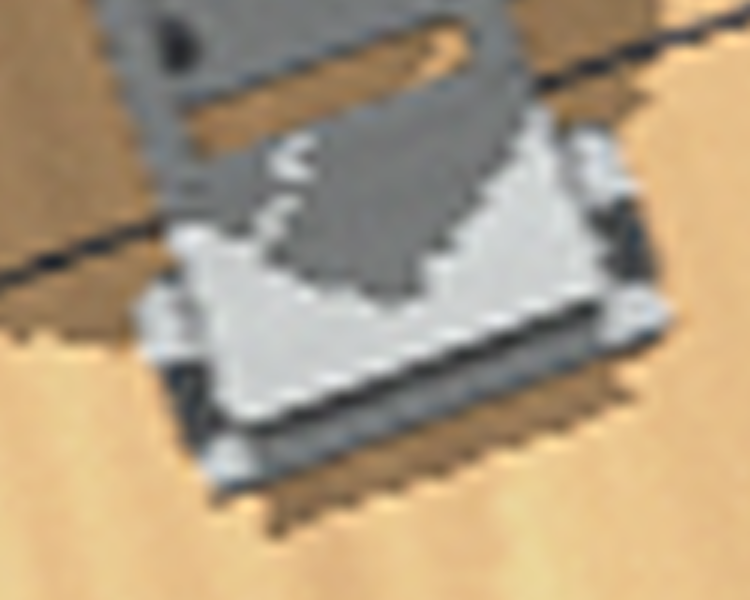

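Run:
```python
from h import *
S=cam('scene')
p=lambda u:(110+(150+u[0]/3)/5-.4,180+(380+u[1]/3)/5-.4)
for u in ((245,415),(600,300)):
    for z in (.146,.15,.154,.16):print(u,z,onz(S,p(u),z).round(4))
for u in ((150,330),(225,480),(660,325),(600,140)): print('br',u,onz(S,p(u),.1435).round(4),onz(S,p(u),.133).round(4))
print('rear plate edge',onz(S,p((300,130)),.153))
```

```text
(245, 415) 0.146 [ 0.5414 -0.224   0.146 ]
(245, 415) 0.15 [ 0.5443 -0.2237  0.15  ]
(245, 415) 0.154 [ 0.5472 -0.2234  0.154 ]
(245, 415) 0.16 [ 0.5516 -0.223   0.16  ]
(600, 300) 0.146 [ 0.543  -0.1869  0.146 ]
(600, 300) 0.15 [ 0.5459 -0.1869  0.15  ]
(600, 300) 0.154 [ 0.5487 -0.1868  0.154 ]
(600, 300) 0.16 [ 0.5531 -0.1868  0.16  ]
br (150, 330) [ 0.5251 -0.231   0.1435] [ 0.5172 -0.232   0.133 ]
br (225, 480) [ 0.5465 -0.2278  0.1435] [ 0.539  -0.2287  0.133 ]
br (660, 325) [ 0.5468 -0.182   0.1435] [ 0.5393 -0.182   0.133 ]
br (600, 140) [ 0.5212 -0.1817  0.1435] [ 0.5133 -0.1817  0.133 ]
rear plate edge [ 0.51394713 -0.21036562  0.153     ]
```

```bash
python3 -m pendant '[[0,0,0,0,0,-0.025,1],[0,0,0,-0.04,0,-0.025,1],[0,0,0,-0.085,0,-0.022,1],[0,0,0,-0.1,0,0,1],[0,0,0,-0.1,0,0.015,1],[0,0,0,-0.1,0,0.023,1],[0,0,0,-0.1,0,0.027,1],[0,0,0,-0.1,0,0.027,1]]'
python3 - <<'E'
from h import *
a=env.snapshot('scene');cv2.imwrite('pics/s7.png',cv2.resize(a[180:300,110:210],(500,600),interpolation=cv2.INTER_CUBIC))
E
```

```text
t: 7.75
ee_pos: [0.5293, -0.2059, 0.1552]
eef_rot: [-0.002, -0.001, 1.0, 0.0]
contact_force: [-0.4, 0.8, -0.7]
gripper_width: -0.002
```

View pics/s7.png

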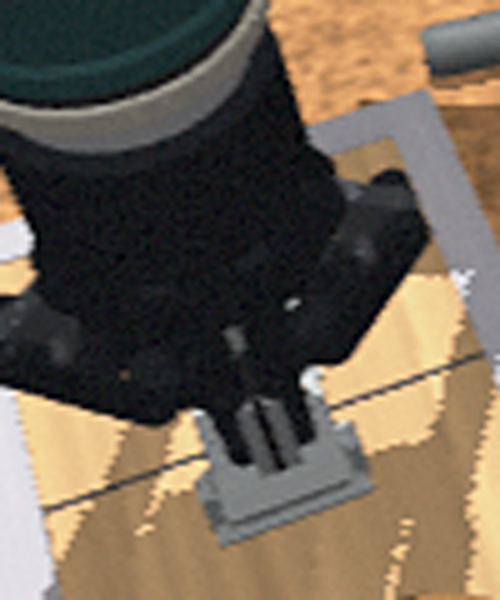

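```bash
python3 -m pendant '[[0,0,0,0,0,0.001,1],[0,0,0,0,0,0.002,1],[0,0,0,0,0,0.003,1],[0,0,0,0,0,0.004,1],[0,0,0,0,0,0.0045,1],[0,0,0,0,0,0.005,1],[0,0,0,0,0,0.005,1],[0,0,0,0,0,0.005,1]]'
```

```text
t: 8.6
ee_pos: [0.53, -0.2065, 0.1522]
eef_rot: [-0.001, -0.001, 1.0, -0.001]
contact_force: [-3.5, 1.4, 10.4]
gripper_width: 0.002
```

```bash
python3 -m pendant '[[0,0,0,0,0,-0.043,1],[0,0,0,0.04,0,-0.058,1],[0,0,0,0.085,0,-0.053,1],[0,0,0,0.098,0,-0.033,1],[0,0,0,0.101,0,-0.026,1],[0,0,0,0.1025,0,-0.0225,1],[0,0,0,0.104,0,-0.019,1],[0,0,0,0.105,0,-0.0145,1]]'
python3 - <<'E'
from h import *
a=env.snapshot('scene');cv2.imwrite('pics/s8.png',cv2.resize(a[180:300,110:210],(500,600),interpolation=cv2.INTER_CUBIC))
E
```

```text
t: 9.4
ee_pos: [0.4263, -0.207, 0.1671]
eef_rot: [-0.001, -0.001, 1.0, -0.001]
contact_force: [-0.9, -0.5, 3.0]
gripper_width: -0.001
```

View pics/s8.png

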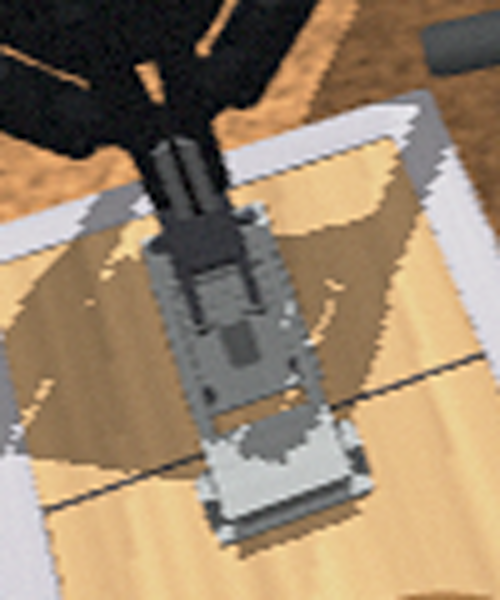

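```bash
python3 -m pendant '[[0,0,0,0.001,0,0.002,1],[0,0,0,0.001,0,0.004,1],[0,0,0,0.002,0,0.006,1],[0,0,0,0.002,0,0.008,1],[0,0,0,0.002,0,0.010,1],[0,0,0,0.002,0,0.0115,1],[0,0,0,0.002,0,0.013,1],[0,0,0,0.002,0,0.013,1]]'
```

```text
t: 10.25
ee_pos: [0.424, -0.207, 0.1566]
eef_rot: [-0.001, -0.001, 1.0, -0.001]
contact_force: [-8.8, 5.1, 37.7]
gripper_width: 0.0
```

```bash
python3 -m pendant '[[0,0,0,0,0,-0.01,1],[0,0,0,0,0,-0.05,1],[0,0,0,0,0,-0.1,1],[0,0,0,0.0,0.04,-0.13,1],[0,0,0,0.0,0.09,-0.14,1],[0,0,0,0,0.13,-0.14,1],[0,0,0,0,0.13,-0.14,1],[0,0,0,0,0.13,-0.14,1]]'
python3 - <<'E'
from h import *
a=env.snapshot('scene');cv2.imwrite('pics/s9f.png',a);cv2.imwrite('pics/s9.png',cv2.resize(a[180:300,110:210],(500,600),interpolation=cv2.INTER_CUBIC))
t=env.snapshot('top');cv2.imwrite('pics/t9f.png',t);cv2.imwrite('pics/t9.png',cv2.resize(t[190:290,340:440],(600,600),interpolation=cv2.INTER_CUBIC))
cv2.imwrite('pics/w9.png',env.snapshot('wrist'))
E
```

```text
t: 11.05
ee_pos: [0.4237, -0.076, 0.2962]
eef_rot: [-0.001, -0.002, 1.0, -0.001]
contact_force: [-0.5, 0.1, 0.8]
gripper_width: 0.001
```

View pics/s9.png

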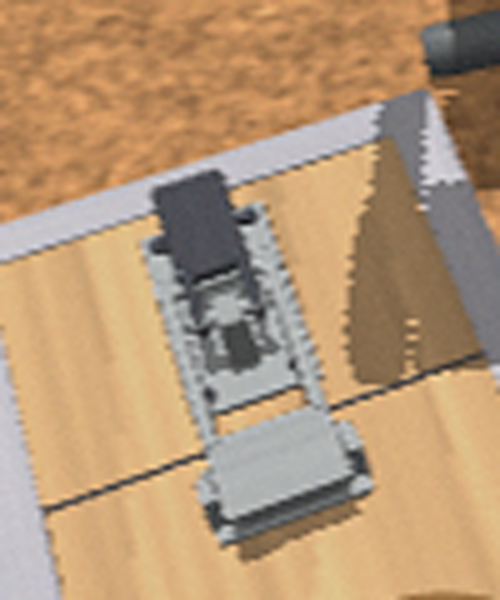

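View pics/t9.png

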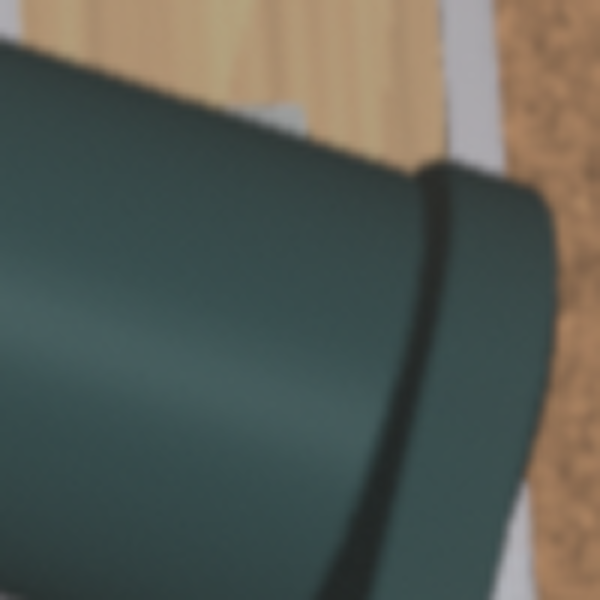

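View pics/s9f.png

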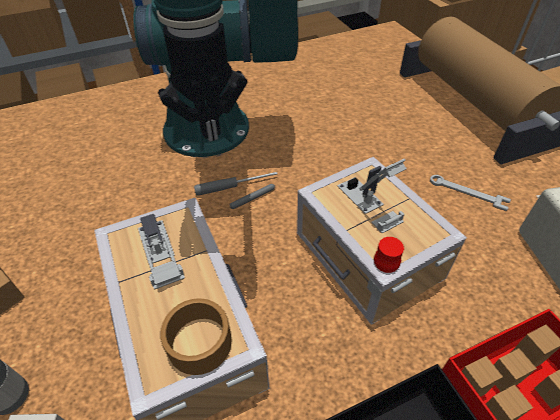

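Run:
```python
from h import *
S=cam('scene')
p=lambda u:(110+u[0]/5-.4,180+u[1]/5-.4)
for u in ((227,520),(350,472)):
    for z in (.148,.152,.16):print(u,z,onz(S,p(u),z).round(4))
for u in ((155,190),(220,170)):
    for z in (.153,.157,.162,.17):print('lever end',u,z,onz(S,p(u),z).round(4))
```

```text
(227, 520) 0.148 [ 0.5429 -0.2253  0.148 ]
(227, 520) 0.152 [ 0.5458 -0.225   0.152 ]
(227, 520) 0.16 [ 0.5516 -0.2244  0.16  ]
(350, 472) 0.148 [ 0.5415 -0.1861  0.148 ]
(350, 472) 0.152 [ 0.5444 -0.1861  0.152 ]
(350, 472) 0.16 [ 0.5502 -0.186   0.16  ]
lever end (155, 190) 0.153 [ 0.4023 -0.2183  0.153 ]
lever end (155, 190) 0.157 [ 0.4062 -0.218   0.157 ]
lever end (155, 190) 0.162 [ 0.4112 -0.2177  0.162 ]
lever end (155, 190) 0.17 [ 0.4191 -0.2171  0.17  ]
lever end (220, 170) 0.153 [ 0.4025 -0.1955  0.153 ]
lever end (220, 170) 0.157 [ 0.4065 -0.1954  0.157 ]
lever end (220, 170) 0.162 [ 0.4114 -0.1953  0.162 ]
lever end (220, 170) 0.17 [ 0.4193 -0.195   0.17  ]
```

View pics/w9.png

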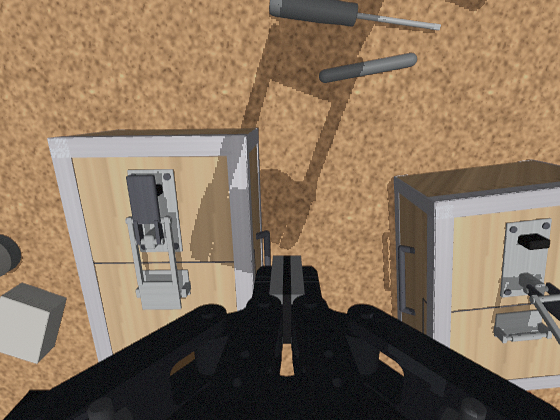

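Run:
```python
from h import *
a=cv2.imread('pics/w9.png');cv2.imwrite('pics/w9c.png',cv2.resize(a[165:315,90:240],(600,600),interpolation=cv2.INTER_CUBIC))
```

```text
(no output)
```

View pics/w9c.png

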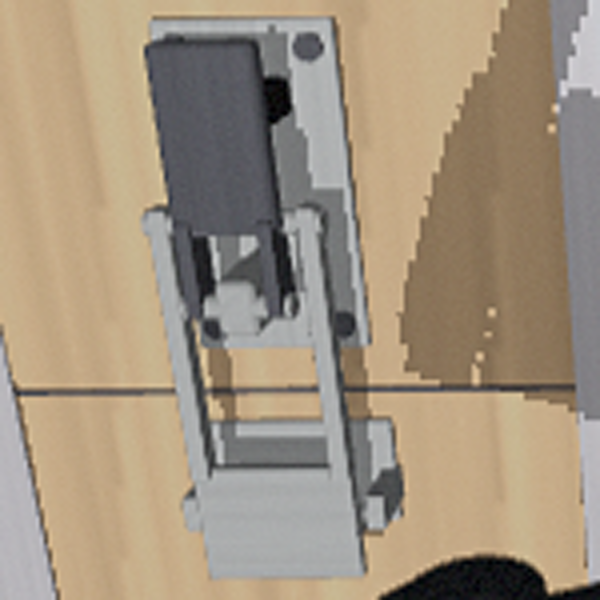

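Run:
```python
from h import *
S=cam('scene');W=cam('wrist')
p=lambda u:(110+u[0]/5-.4,180+u[1]/5-.4);w=lambda u:(90+u[0]/4-.4,165+u[1]/4-.4)
for n,a,b in (('clawL',(227,520),(213,578)),('clawR',(350,472),(367,577)),('levL',(155,190),(147,45)),('levR',(220,170),(258,40)),
  ('brFR',(368,490),(0,0))): 
    if b!=(0,0): print(n,tri(S,p(a),W,w(b)))
for b in ((190,500),(405,470),(380,510),(195,530),(375,530)): print(b,onz(W,w(b),.1435).round(4))
print(env.get_obs()['t'])
```

```text
clawL (array([ 0.54449721, -0.22489911,  0.15003826]), np.float64(0.0005823206724832797))
clawR (array([ 0.54368466, -0.18539339,  0.15061818]), np.float64(0.0014741655606000084))
levL (array([ 0.4042191 , -0.21833751,  0.15510271]), np.float64(0.000447850737286691))
levR (array([ 0.40324021, -0.19502403,  0.15343147]), np.float64(0.0009893823247923998))
(190, 500) [ 0.5257 -0.2308  0.1435]
(405, 470) [ 0.5169 -0.1745  0.1435]
(380, 510) [ 0.5286 -0.182   0.1435]
(195, 530) [ 0.5345 -0.2307  0.1435]
(375, 530) [ 0.5345 -0.1839  0.1435]
11.2
```

```bash
python3 -c "
from station import env
o=env.get_obs();print(o['t'],o['contact_force']);print(env.sign_off())"
```

```text
11.2 [-0.19322998 -0.39416327 -0.42630782]
the job is handed in; nothing more can be done
None
```

I closed the long case's latch and handed the job in at 11.2 s. First I swung the claw down onto the keeper bar. Then I pushed the lever partway over, pressed the claw again to make sure it was still hooked, and drove the lever over centre to its stop.

**Last checks:**
- **Claw:** its end measured at z ≈ 0.150 m, about 7 mm above the bar's centre, within the 0 to 10 mm expected when hooked. The second press met the plate at about the same height as the first (0.152 m).
- **Lever:** it stopped at z ≈ 0.157 m under about 38 N from the fingertips, which matches lying flat. With the arm backed off, its end measured 0.153 to 0.155 m, about 2 to 4 mm below that, the low side of a calibration good to about 2 mm.
- **Draw tight:** I did not see the lip behind the bar. I judged it hooked and tight from the measured height and position. The push force stayed low, about 2 to 4 N in the readings before the stop.
- **Clear of the scene:** the arm was touching nothing, with force readings near zero. In the scene picture, the short case's latch was still open and the bowl and red object were in place. The final top picture was blocked by the arm, so it confirmed nothing.

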